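# Read the glued lap of a tambourine hoop through the hand lens

### The arm

A 6-joint arm with a two-finger parallel gripper is mounted at the origin on the work surface. World frame = base frame: x ahead of the robot, y to its left, z up, the work surface at z = 0. Lengths are in mm, angles in rad, forces in N, time in s.
With the tool pointing down it reaches from about 400 to 825 mm from the base axis. Payload 7 kg.
Tool frame: the origin (TCP) lies midway between the tips of the shut fingers; the grasp point (between the pads) lies 19 mm behind it; z points along the fingers, y is the line along which they close (so a half turn about z gives the same grasp; the last joint's range is limited). The gripper opens to 85 mm and grips with 20 to 120 N. Pads are 22 mm wide; open, the fingers measure 114 mm over their backs; the gripper's body (76 mm by 85 mm) begins 54 mm behind the grasp point. The pads swing forward as they close: fully open they stand 13 mm farther back than shut.
Start: joints at [-0.871, 0.359, 0.012, 0, -1.224, -0.288], TCP at [270.147, -618.559, 231.302] pointing down, gripper open.
Joint ranges: [-3.07, 3.07], [-1.43, 2.12], [-1.02, 1.25], [-3.03, 1.67], [-3.05, -0], [-3.03, 3.03]. Speed limits (rad/s): [2.39, 2.39, 3.01, 3.14, 3.14, 3.14].

### API

Orientations are given as a rotation vector (axis times angle).
In Python, from workcell import manip gives the robot as it stands. The module is installed in compiled form; this text tells all that it offers.
- The arm moves only by the shell command python3 -m jog 'ROWS'. ROWS is JSON, a list of rows, each a list of 5 numbers: the closure, from 0 (fully open) to 1 (shut), then the shift along the tool's x, y, z normalised to -1 to 1, where 1 is 1 m, then the turn about the tool's z normalised to -1 to 1, where 1 is pi rad. In form: [[hand, tx, ty, tz, spin], ...]. A call has 1 to 5 rows; each row is the pose to reach, as a shift and turn from the pose commanded when the call began, along the tool's axes at that moment, turning the shorter way round; what a row does not reach only later rows make up. A row lasts 1/12 s, in which the tool goes at most 41.7 mm and 7.16 degrees, less where a joint would pass 70% of its speed; a pose out of reach is approached as far as the arm can. A call with a number of a shift or a turn outside -1 to 1 is refused whole. A call with a gripper value outside its range is refused whole. The fingers move at their own pace and stop on an object; the grip force is fixed at half the most. Time passes only in rows, so rows that repeat a pose let the fingers close. It gives the time, the measured TCP pose, the force, the opening and the grip force at its end, in the units of the state.
- manip.sense(): the state, without advancing time (a new reading comes with each control period).
- manip.camera(name): name is "scene" or "top" or "wrist"; returns the picture (480x640x3 uint8, blue, green, red); there is no depth.
- manip.calibration(name): a dict with "fx", "fy", "cx", "cy" (pixels), "k1" (the pictures are not rectified: a ray, as slopes to the right and down, at radius r is drawn at 1 + k1 r^2 times it, then the intrinsics apply), "position" and "rotation" of the camera in the world. Camera axes: x right, y up, looking along -z (the intrinsics and any distortion apply to the point x, -y, -z); pixel columns grow to the right and rows downward; lengths in mm; the calibration is good to about 2 mm. A picture is of the moment at which its call begins: read the wrist's pose just before it. calibration takes no time and is no camera call; for the wrist camera it gives the pose at the moment of the call.
- manip.close_job(): hands the job in; it is judged then, once.
The state is a dict: "clock": time; "q": joint angles; "joint_vel": joint speeds; "tau": joint torques, N m; "eef_pos": TCP position; "eef_rot": TCP orientation; "force": force on the tool from outside, world axes, zero at the start; "wrist_torque": the same for the moment, N m; "width": opening from 0.0 (shut) to 1.0 (fully open); "grip_force": force on a finger pad.
Only numpy, scipy, OpenCV 4.12 (cv2) and the standard library are available. Lean on these libraries where they do the work, as an engineer would, in place of code of your own. Each camera call takes 0.05 s, during which the arm holds its last target. There are 200 camera calls.

### The job

Lift the brass hand lens, and nothing else, out of the wooden tool tray by its handle and hold it flat (level) and still over the middle of the dark lapped joint of the tambourine hoop, with the glass at the height of the red scriber tip of the height gauge, which is set to the lens's focal height. Do not touch the hoop or the gauge and leave the other things where they are. Finish while holding the lens there: do not put it down or let go.

Things in the scene. Friction and masses are not known exactly. Their poses are not given: they have to be found in the camera images.
- loupe: hand lens, lying flat in the tray, z up. Round brass frame 72 mm across and 14 mm thick with a clear glass, a thin brass neck and a straight dark wooden handle. Origin: centre of the underside of the frame. The handle runs along its -x: wood from 58 to 146 mm from the lens centre, 17 mm wide and 18 mm high, its underside flush with the frame's underside. About 0.14 kg (varies); it balances at the neck, about 35 mm from the lens centre
- lens (a point): middle of the glass: on the lens axis, 7 mm above the underside of the frame (mid-thickness)
- handle (a point): grip point in the middle of the handle's section (9 mm above its underside), 80 mm from the lens centre along -x of the loupe; axes as the loupe's
- tray: open tool tray of light wood, loose, 0.9 kg, 200 mm (x) by 260 mm (y), 42 mm high, walls and floor 6 mm thick. Origin: centre of its underside. Lens and screwdriver both lie roughly along its y, the lens handle towards its -y, the screwdriver on its +x half
- driver: screwdriver with blue handle, 170 mm long, lying in the tray beside the lens: leave it in the tray. Origin at its underside, x along it
- hoop: tambourine hoop of bent light wood lying flat on the bench, loose, 0.35 kg, 210 mm across, 48 mm high, wall 7 mm, open inside, brass jingles in its wall. Origin: centre of its circle at bench level. Its lapped joint is on its -x side: a second, dark layer 7 mm thick and 65 mm long on the outside, with copper tacks
- lap (a point): middle of the lapped joint (dark wood), on the hoop's top edge, 105 mm from the hoop's centre along its -x, 48 mm above the bench: the lens is to be held above this point
- gauge: height gauge standing on the bench, loose, 2.2 kg: dark steel base 60 by 95 by 28 mm, steel beam up to 250 mm high, slide with a scriber pointing along its -y. Origin: about the middle of the base, at bench level
- mark (a point): end of the scriber's red tip, middle of its 8 mm section, 92 mm from the gauge's origin along its -y; its height is the lens's focal height (95 to 135 mm above the bench, differs each time)
- tacks: squat copper-coloured jar with steel lid, 58 mm across and 62 mm high, bystander. Origin: centre of its underside
- glue: white glue bottle, 54 mm across and 150 mm high, bystander. Origin: centre of its underside
- cork: cork sanding block, 60 by 110 by 38 mm, bystander. Origin: centre of its underside
There are look-alikes about, which are no part of the job. Several things have the shape of the driver; the one meant has the colours described above. Leave any green look-alike of the hoop alone.

How it is judged (in metres and radians):
On the way:
1. the lens is lifted clear of the tray, held by the fingers (height (world z) of lens above 0.065 m and contact force between the fingers and loupe above 1 N and contact force between loupe and tray below 0.1 N), for 0.2 s.
At the end, for the whole second after the job is handed in: the lens is held by its handle (grasp at least 45 mm from the lens centre) and carried by the fingers alone, its centre within 12 mm (horizontally) of the middle of the lap and within 5 mm of the height of the scriber tip, level within 7 degrees, at rest; the screwdriver is still in the tray (horizontal distance between lens and lap below 0.012 m and z of lens in the frame of mark between -0.005 and 0.005 m and angle between loupe's own z axis and vertical below 0.12 rad and linear speed of loupe below 0.02 m/s and angular speed of loupe below 0.15 rad/s and contact force between the fingers and loupe above 1 N and distance between the grasp point and lens above 0.045 m and contact force between loupe and tray below 0.3 N and contact force between loupe and hoop below 0.3 N and contact force between loupe and gauge below 0.3 N and contact force between loupe and tacks below 0.3 N and contact force between loupe and glue below 0.3 N and contact force between loupe and cork below 0.3 N and contact force between loupe and driver below 0.3 N and height (world z) of driver below 0.045 m and horizontal distance between driver and tray below 0.12 m); the arm keeps its last pose, push and grip.
It fails at once if the hoop is touched by the lens or the robot, or moved over 8 mm (distance of lap from where it was at the start of the episode above 0.008 m or contact force between loupe and hoop above 0.5 N or contact force between any of the arm, the fingers and hoop above 1 N).
It fails at once if the height gauge is touched, moved or its setting changed (distance of mark from where it was at the start of the episode above 0.004 m or contact force between any of the arm, the fingers, loupe and gauge above 1 N).
It fails at once if the tray is shoved more than 25 mm (distance of tray from where it was at the start of the episode above 0.025 m).
It fails at once if the screwdriver is lifted out of the tray (height (world z) of driver above 0.055 m).
It fails at once if the jar, the glue bottle or the cork block is moved more than 15 mm (distance of any of tacks, glue, cork from where it was at the start of the episode above 0.015 m).
It also fails if it takes over 42 s, if anything falls off the work surface, if the arm or the gripper's body presses on something with over 40 N, if the wrist force passes 120 N, or if a joint passes its speed limit or range.

## Working session

There is one attempt and no reset: what is moved stays moved. The work goes in short steps, Python scripts to look and compute and a shell command to move; the robot and the scene stay as the last step left them, time stands still between calls to the robot, and variables do not carry over. Pictures are saved under pics/ and viewed, at most 10 in all, crops included, and the job is handed in when it is done.

```bash
mkdir -p pics
cat > h.py <<'E'
import numpy as np, cv2
from workcell import manip
from scipy.spatial.transform import Rotation as R
def K(c): return np.array([[c["fx"],0,c["cx"]],[0,c["fy"],c["cy"]],[0,0,1.]]), np.array([c["k1"],0,0,0,0.])
def rot(c):
    r=np.array(c["rotation"],float); return r if r.shape==(3,3) else R.from_rotvec(r).as_matrix()
def ray(c,uv):
    k,d=K(c); p=cv2.undistortPoints(np.array([[uv]],float),k,d)[0,0]
    return np.array(c["position"]), rot(c)@np.array([p[0],-p[1],-1])
def atz(c,uv,z):
    o,v=ray(c,uv); return o+v*(z-o[2])/v[2]
def proj(c,P):
    k,d=K(c); p=rot(c).T@(np.array(P,float)-c["position"]); p=p*[1,-1,-1]
    return cv2.projectPoints(p[None],np.zeros(3),np.zeros(3),k,d)[0].ravel()
def tri(obs):
    A=np.zeros((3,3));b=np.zeros(3)
    for c,uv in obs:
        o,v=ray(c,uv);v=v/np.linalg.norm(v);M=np.eye(3)-np.outer(v,v);A+=M;b+=M@o
    return np.linalg.solve(A,b)
E
python3 - <<'E'
from h import *
for n in("top","scene"):
    cv2.imwrite(f"pics/{n}0.png",manip.camera(n)); print(n,manip.calibration(n))
print(manip.sense())
E
```

```text
top {'fx': 470.2585282873495, 'fy': 470.2585282873495, 'cx': 327.34982156876333, 'cy': 242.88410346271874, 'k1': -0.0824219718298969, 'position': array([ 418.6087055 ,  -11.07806097, 1175.43676069]), 'rotation': array([ 0.09527823, -0.09972138, -1.57117884])}
scene {'fx': 586.6344699582243, 'fy': 586.6344699582243, 'cx': 315.3800720248857, 'cy': 232.6649490005556, 'k1': -0.003427516417574009, 'position': array([1556.25843215,  496.05026564, 1115.47067975]), 'rotation': array([0.50965551, 0.85020931, 1.88221046])}
{'clock': 0.1, 'q': array([-8.70894551e-01,  3.59309032e-01,  1.11685247e-02, -2.79452019e-04,
       -1.22411092e+00, -2.88092956e-01]), 'joint_vel': array([ 0.00026394, -0.00224669,  0.00492304, -0.00018981, -0.00114427,
       -0.00165514]), 'tau': array([-1.54308982e-03, -5.84766948e+01,  2.94108850e+01,  6.95455045e+00,
       -3.12905002e-03, -6.37553754e-06]), 'eef_pos': array([ 269.97546894, -618.19792132,  230.47450204]), 'eef_rot': array([ 6.42066432e-01, -3.07481203e+00, -2.20777615e-03]), 'force': array([-1.22274386,  0.28860177,  0.69940561]), 'wrist_torque': array([ 0.0054228 , -0.01297337, -0.00637414]), 'grip_force': 0.0, 'width': 1.0028163344690708}
```

View pics/top0.png

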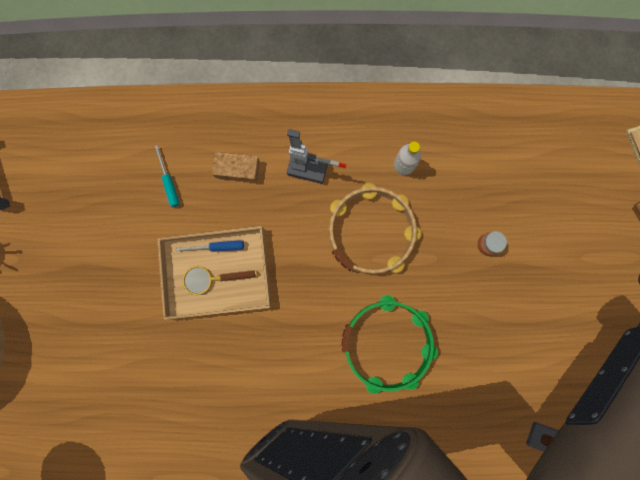

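View pics/scene0.png

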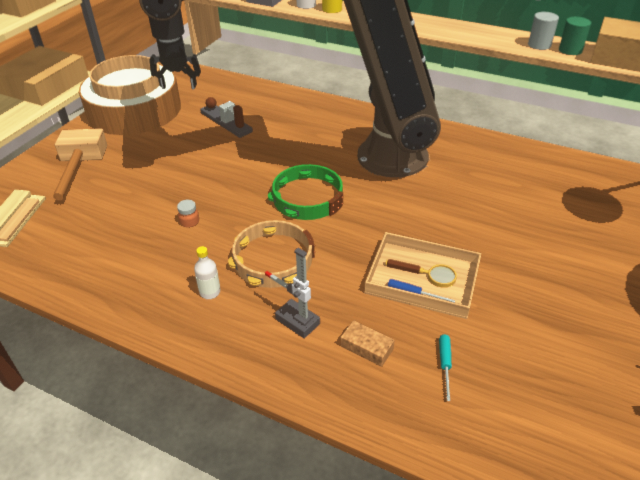

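The top view shows the tray at (215,273), the loupe with its lens at (198,281) and handle at (238,276), the blue driver at (225,246), the scriber's red tip at (343,165), and the cork at (236,166). There are two look-alike pairs:
- **Drivers:** blue (225,246) and teal (168,190). The blue one in the tray fits the description.
- **Hoops:** light wood (374,230) with its dark lap at (343,260), and green (390,345). The light one is meant.

I'll check both in enlarged crops.

Run:
```python
from h import *
t=cv2.imread("pics/top0.png");s=cv2.imread("pics/scene0.png")
cv2.imwrite("pics/c1.png",cv2.resize(t[140:330,150:416],None,fx=3,fy=3,interpolation=cv2.INTER_CUBIC))
cv2.imwrite("pics/c2.png",cv2.resize(s[205:345,225:491],None,fx=3,fy=3,interpolation=cv2.INTER_CUBIC))
```

```text
(no output)
```

View pics/c1.png

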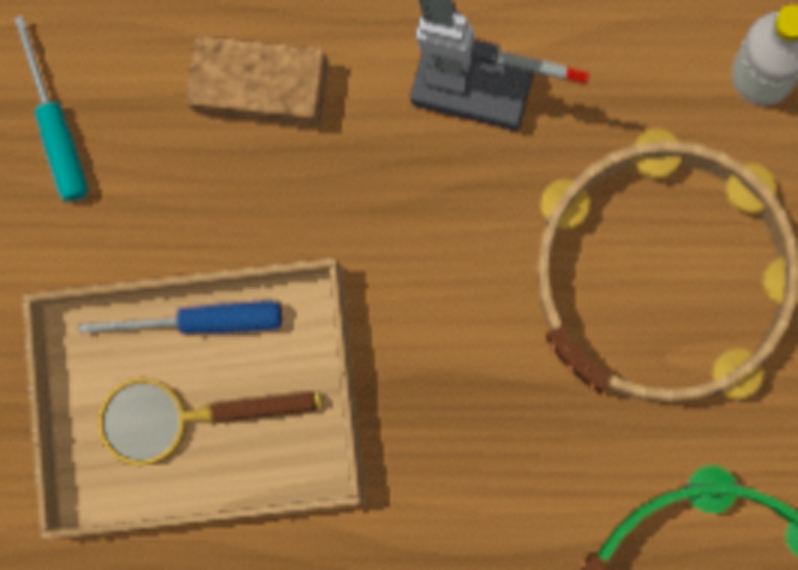

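View pics/c2.png

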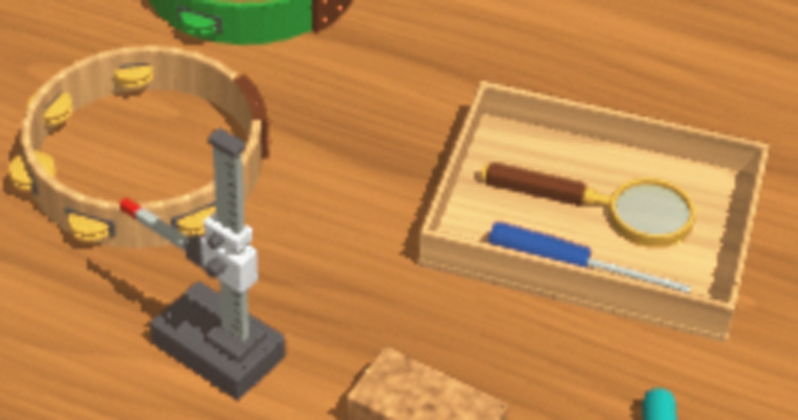

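The crops confirm both choices: the blue driver lies in the tray and the light wooden hoop carries the dark lap, so the brass lens beside the blue driver is the target. Next I'll measure.

```bash
cat > m.py <<'E'
from h import *
ct,cs=manip.calibration("top"),manip.calibration("scene")
T=lambda u,v:(150+(u+.5)/3-.5,140+(v+.5)/3-.5); S=lambda u,v:(225+(u+.5)/3-.5,205+(v+.5)/3-.5)
np.set_printoptions(precision=1,suppress=True)
lens=atz(ct,T(143,421),13); lens2=atz(cs,S(651,211),13)
w1=atz(ct,T(212,412),17);w2=atz(ct,T(318,402),17)
print("lens",lens,lens2,"wood",w1,w2,np.linalg.norm(w1-lens),np.linalg.norm(w2-lens))
ring=[(545,262),(585,178),(657,149),(735,165),(790,330),(740,383),(690,395),(612,382)]
P=np.array([atz(ct,T(*p),48)[:2] for p in ring])
sol=np.linalg.lstsq(np.c_[2*P,np.ones(len(P))],(P**2).sum(1),rcond=None)[0];c=sol[:2]
print("hoop",c,"r",np.sqrt(sol[2]+c@c), np.linalg.norm(P-c,axis=1))
l=atz(ct,T(578,360),48)[:2];d=(l-c)/np.linalg.norm(l-c)
print("lap seen",l,"r",np.linalg.norm(l-c),"lap",c+105*d, "scene pix of it",proj(cs,[*(c+105*d),48]))
for n,cc in(("top",ct),("scene",cs)):
    im=cv2.imread(f"pics/{n}0.png").astype(int);m=(im[...,2]>130)&(im[...,1]<75)&(im[...,0]<75)
    x0,y0,x1,y1=(330,155,355,175) if n=="top" else (255,260,285,285)
    ys,xs=np.nonzero(m[y0:y1,x0:x1]);print(n,"red",len(xs),xs.mean()+x0,ys.mean()+y0,xs.min()+x0,xs.max()+x0,ys.min()+y0,ys.max()+y0)
    globals()["r"+n]=(xs.mean()+x0,ys.mean()+y0)
X=tri([(ct,rtop),(cs,rscene)]);print("redblob",X,proj(ct,X)-rtop,proj(cs,X)-rscene)
X=tri([(ct,T(588,77)),(cs,S(124,204))]);print("redend",X)
for n,p in(("base ctr",(472,92)),("cork",(255,78))): print(n,atz(ct,T(*p),28))
s=manip.sense();print(R.from_rotvec(s["eef_rot"]).as_matrix())
E
python3 m.py
```

```text
lens [471.6 308.4  13. ] [470.  308.7  13. ] wood [478.8 250.   17. ] [487.  162.5  17. ] 58.919985357410546 146.75747467502623
hoop [ 590.2 -128.1] r 103.31487203575574 [104.1 104.8 102.1 102.2 105.2 104.6 100.8 102.7]
lap seen [518.5 -50.4] r 105.69105707291924 lap [518.9 -50.9] scene pix of it [308.9 236.8]
top red 28 342.0 164.92857142857142 339 345 163 167
scene red 24 267.4583333333333 273.75 265 270 271 277
redblob [736.2 -50.1 107.8] [ 0.4 -0.2] [0.4 0.1]
redend [734.6 -57.1 107.2]
base ctr [745.6  36.1  28. ]
cork [758.7 218.8  28. ]
[[-0.9 -0.4 -0. ]
 [-0.4  0.9  0. ]
 [ 0.   0.  -1. ]]
```

Checks on the measurements:
- **Loupe:** the wood runs 58.9 to 146.8 mm from the lens centre (spec 58 to 146). The two cameras agree on the lens centre within 2 mm.
- **Hoop:** fitted ring radius is 103 mm, and the scene pixel predicted for the lap is on the dark wood.
- **Mark:** z is about 107.5 mm, within the 95 to 135 range.

Grip point is (479,234), 75 mm from the lens, with tool y at 6° (or 186°). I'll go via (500,-200).

```bash
cat > calc.py <<'E'
import sys; from h import *
x,y,z,yaw=map(float,sys.argv[1:5]); s=manip.sense(); M=R.from_rotvec(s["eef_rot"]).as_matrix()
a=np.degrees(np.arctan2(M[1,1],M[0,1])); d=M.T@(np.array([x,y,z])-s["eef_pos"])
sp=-((yaw-a+180)%360-180)/180
print("clock",round(s["clock"],2),"pos",s["eef_pos"].round(1),"yaw",round(a,1),"q",s["q"].round(2)); print("row",(d/1000).round(4),round(sp,4),"rows",round(np.linalg.norm(d)/41.7,1),round(abs(sp)*180/7.16,1))
E
R='[0.4,-0.378,0.292,0,-0.402]'
python3 -m jog '[[0.4,-0.378,0.292,0,-0.402],[0.4,-0.378,0.292,0,-0.402],[0.4,-0.378,0.292,0,-0.402],[0.4,-0.378,0.292,0,-0.402],[0.4,-0.378,0.292,0,-0.402]]'; python3 calc.py 500 -150 231 186
```

```text
clock: 0.52
eef_pos: [370.5, -434.0, 230.9]
eef_rot: [1.564, -2.724, -0.001]
force: [0.6, -0.5, 0.2]
width: 0.605
grip_force: 0.0
clock 0.52 pos [ 370.5 -434.   230.9] yaw 149.7 q [-0.52  0.19 -0.22 -0.   -1.16 -0.01]
row [-0.3106  0.0314 -0.    ] -0.2015 rows 7.5 5.1
```

```bash
python3 -m jog '[[0.4,-0.311,0.031,0,-0.202],[0.4,-0.311,0.031,0,-0.202],[0.4,-0.311,0.031,0,-0.202],[0.4,-0.311,0.031,0,-0.202],[0.4,-0.311,0.031,0,-0.202]]'; python3 calc.py 479 234 200 186
```

```text
clock: 0.93
eef_pos: [458.2, -244.9, 231.3]
eef_rot: [-2.327, 2.111, 0.0]
force: [1.1, -0.1, 0.1]
width: 0.6
grip_force: 0.0
clock 0.93 pos [ 458.2 -244.9  231.3] yaw -174.4 q [-0.11  0.1  -0.33 -0.   -1.14  0.21]
row [-0.4746 -0.0672  0.0313] -0.0024 rows 11.5 0.1
```

```bash
python3 -m jog '[[0.4,-0.475,-0.067,0.031,-0.002],[0.4,-0.475,-0.067,0.031,-0.002],[0.4,-0.475,-0.067,0.031,-0.002],[0.4,-0.475,-0.067,0.031,-0.002],[0.4,-0.475,-0.067,0.031,-0.002]]' >/dev/null; python3 calc.py 479 234 200 186
```

```text
clock 1.35 pos [467.6 -37.3 217.7] yaw -174.4 q [ 0.34  0.02 -0.44 -0.   -1.1  -0.24]
row [-0.2689 -0.0377  0.0178] -0.0024 rows 6.5 0.1
```

```bash
python3 -m jog '[[0.4,-0.269,-0.038,0.018,-0.002],[0.4,-0.269,-0.038,0.018,-0.002],[0.4,-0.269,-0.038,0.018,-0.002],[0.4,-0.269,-0.038,0.018,-0.002],[0.4,-0.269,-0.038,0.018,-0.002]]' >/dev/null; python3 calc.py 479 234 200 186
```

```text
clock 1.77 pos [476.5 170.5 204. ] yaw -174.0 q [ 0.73  0.1  -0.39 -0.   -1.08 -0.63]
row [-0.0629 -0.0091  0.004 ] -0.0002 rows 1.5 0.0
```

```bash
python3 -m jog '[[0.4,-0.063,-0.009,0.004,0],[0.4,-0.063,-0.009,0.004,0],[0.4,-0.063,-0.009,0.004,0],[0.4,-0.063,-0.009,0.004,0]]' >/dev/null; python3 calc.py 479 234 200 186
python3 - <<'E'
from h import *
c=manip.calibration("wrist");cv2.imwrite("pics/w1.png",manip.camera("wrist"))
for p in([471,308.4,20],[478.9,233.9,24],[479.5,250,24],[487,162.5,24]):print(p,proj(c,p).round(1))
E
```

```text
clock 2.1 pos [479.1 233.1 199.3] yaw -173.9 q [ 0.82  0.15 -0.35 -0.   -1.08 -0.72]
row [-0.0009 -0.     -0.0007] 0.0003 rows 0.0 0.0
[471, 308.4, 20] [313.4 296.8]
[478.9, 233.9, 24] [313.3 211. ]
[479.5, 250, 24] [310.4 230.8]
[487, 162.5, 24] [312.5 113.4]
```

View pics/w1.png

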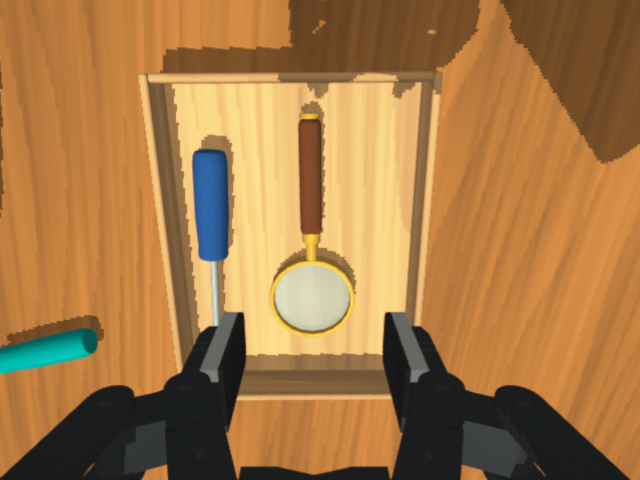

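The wrist view shows the lens at (313,297), as predicted, and the handle at (310..311,119..233), within 1 to 2 mm of prediction. The blue driver at (210,205) is clear of the fingers. Descending.

```bash
python3 -m jog '[[0.4,-0.001,-0.001,0.04,-0.003],[0.4,-0.001,-0.001,0.08,-0.003],[0.4,-0.001,-0.001,0.12,-0.003],[0.4,-0.001,-0.001,0.15,-0.003],[0.4,-0.001,-0.001,0.17,-0.003]]' 
python3 -m jog '[[0.4,0,0,0.006,0],[0.4,0,0,0.012,0],[0.4,0,0,0.017,0],[0.4,0,0,0.02,0],[0.4,0,0,0.02,0]]'; python3 calc.py 480 234 8 186.6
```

```text
clock: 2.57
eef_pos: [479.2, 230.4, 27.4]
eef_rot: [2.338, -2.093, -0.001]
force: [-0.1, 0.3, 0.8]
width: 0.6
grip_force: 0.0
clock: 2.98
eef_pos: [480.9, 233.3, 10.7]
eef_rot: [-2.342, 2.092, -0.0]
force: [0.3, 0.8, -0.6]
width: 0.596
grip_force: 0.0
clock 2.98 pos [480.9 233.3  10.7] yaw -173.5 q [ 0.82  0.38 -0.56  0.   -0.63 -0.71]
row [-0.0008  0.0008  0.0027] -0.0008 rows 0.1 0.0
```

```bash
python3 -m jog '[[0.4,0,0,0.003,0],[0.6,0,0,0.003,0],[0.8,0,0,0.003,0],[1,0,0,0.003,0],[1,0,0,0.003,0]]' ; python3 -m jog '[[1,0,0,0,0],[1,0,0,0,0],[1,0,0,0,0],[1,0,0,0,0]]'
```

```text
clock: 3.4
eef_pos: [480.8, 233.5, 7.7]
eef_rot: [-2.343, 2.091, -0.0]
force: [-0.5, 0.8, 6.3]
width: 0.19
grip_force: 59.3
clock: 3.73
eef_pos: [480.8, 233.4, 7.8]
eef_rot: [-2.343, 2.091, -0.0]
force: [-1.5, 0.2, 5.4]
width: 0.185
grip_force: 59.4
```

Gripped: width 0.19 is about 16 mm and the force is 59 N. Lifting gently.

```bash
python3 -m jog '[[1,0,0,-0.005,0],[1,0,0,-0.015,0],[1,0,0,-0.03,0],[1,0,0,-0.05,0],[1,0,0,-0.07,0]]' ; python3 -m jog '[[1,0,0,-0.02,0],[1,0,0,-0.045,0],[1,0,0,-0.06,0],[1,0,0,-0.07,0],[1,0,0,-0.07,0]]'
python3 calc.py 528 -124 150 186.6
python3 - <<'E'
from h import *
cv2.imwrite("pics/w2.png",manip.camera("wrist"))
s=manip.camera("scene"); cv2.imwrite("pics/s2.png",cv2.resize(s[120:330,280:500],None,fx=2.7,fy=2.7,interpolation=cv2.INTER_CUBIC))
E
```

```text
clock: 4.15
eef_pos: [480.1, 232.8, 78.1]
eef_rot: [2.342, -2.092, -0.0]
force: [0.3, 0.3, -0.4]
width: 0.178
grip_force: 58.6
clock: 4.57
eef_pos: [481.3, 233.8, 149.7]
eef_rot: [-2.341, 2.09, -0.001]
force: [-0.1, 0.1, -1.8]
width: 0.183
grip_force: 58.7
clock 4.57 pos [481.3 233.8 149.7] yaw -173.5 q [ 0.82  0.2  -0.41  0.   -0.96 -0.71]
row [ 0.3608 -0.006  -0.0011] -0.0006 rows 8.7 0.0
```

View pics/s2.png

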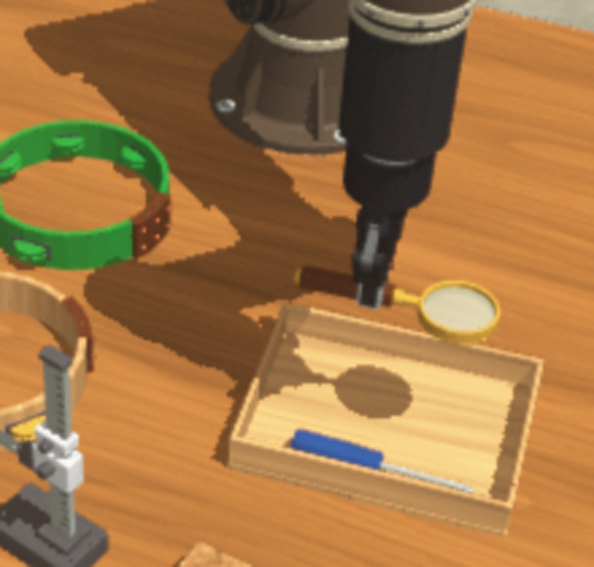

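The scene view shows the lens out of the tray and roughly level, with lens crop position (459,308) and handle end (299,277). The blue driver is still in the tray. Moving over the lap at z=150.

```bash
python3 -m jog '[[1,0.02,0,0,0],[1,0.05,-0.001,0,0],[1,0.085,-0.001,0,0],[1,0.12,-0.002,0,0],[1,0.155,-0.003,0,0]]' >/dev/null; python3 -m jog '[[1,0.035,0,0,0],[1,0.07,-0.001,0,0],[1,0.105,-0.001,0,0],[1,0.14,-0.002,0,0],[1,0.165,-0.003,0,0]]' >/dev/null;  python3 -m jog '[[1,0.015,0,0,0],[1,0.025,0,0,0],[1,0.035,0,0,0],[1,0.04,0,0,0],[1,0.04,0,0,0]]'; python3 calc.py 528 -126 150 186.6
```

```text
clock: 5.92
eef_pos: [526.8, -124.2, 146.5]
eef_rot: [2.342, -2.092, -0.001]
force: [0.1, -0.3, -0.5]
width: 0.178
grip_force: 58.6
clock 5.92 pos [ 526.8 -124.2  146.5] yaw -173.5 q [ 0.13  0.21 -0.4  -0.   -0.96 -0.02]
row [ 0.0019 -0.001  -0.0035] -0.0008 rows 0.1 0.0
```

```bash
python3 -m jog '[[1,0.001,0,0.01,0],[1,0.002,-0.001,0.025,0],[1,0.002,-0.001,0.035,0],[1,0.002,-0.001,0.04,0],[1,0.002,-0.001,0.04,0]]'; python3 -m jog '[[1,0,0,0.004,0],[1,0,0,0.004,0],[1,0,0,0.004,0]]' ;python3 calc.py 528 -126 102.3 186.6
python3 - <<'E'
from h import *
t=manip.camera("top");s=manip.camera("scene");cv2.imwrite("pics/t3.png",t);cv2.imwrite("pics/s3.png",s);cv2.imwrite("pics/w3.png",manip.camera("wrist"))
a=cv2.resize(t[145:295,270:430],None,fx=2.5,fy=3.5*.714,interpolation=cv2.INTER_CUBIC);b=cv2.resize(s[180:330,205:365],(a.shape[1],a.shape[0]),interpolation=cv2.INTER_CUBIC)
cv2.imwrite("pics/c3.png",np.hstack([a,b]));print(a.shape)
E
```

```text
clock: 6.33
eef_pos: [527.2, -125.3, 105.5]
eef_rot: [2.342, -2.09, -0.003]
force: [0.7, -0.3, -1.3]
width: 0.181
grip_force: 58.7
clock: 6.58
eef_pos: [528.5, -125.6, 103.4]
eef_rot: [-2.343, 2.092, -0.001]
force: [0.6, -0.2, -0.6]
width: 0.177
grip_force: 58.6
clock 6.58 pos [ 528.5 -125.6  103.4] yaw -173.5 q [ 0.13  0.26 -0.45  0.   -0.86 -0.01]
row [0.0003 0.0005 0.0011] -0.0006 rows 0.0 0.0
(375, 400, 3)
```

View pics/c3.png

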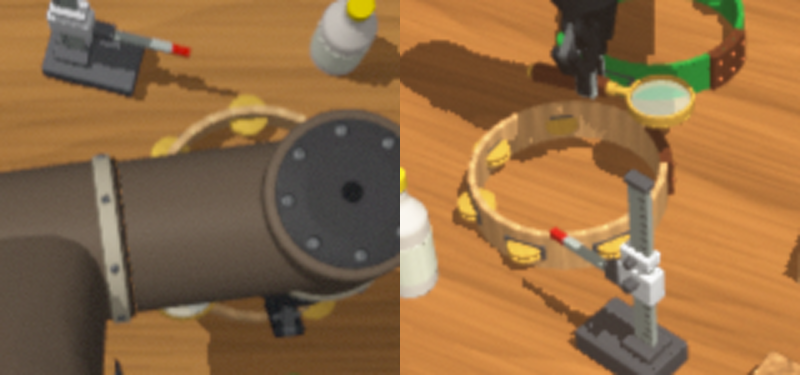

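View pics/w3.png

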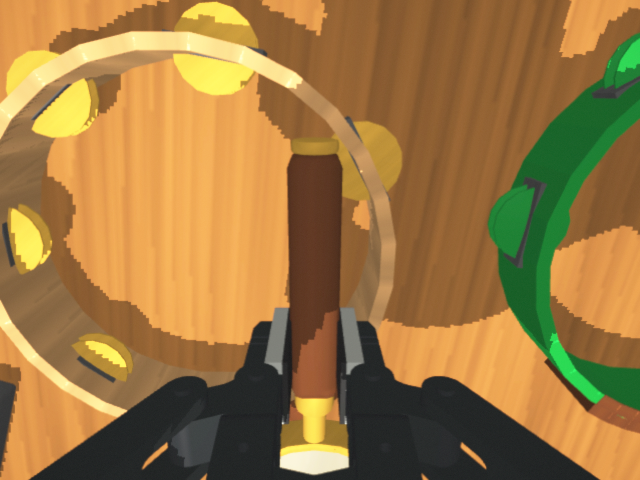

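The scene crop shows the lens at about (660,101), well above the hoop and clear of the gauge. The wrist view shows the handle straight in the pads, with its wood ends at (315,153) and (313,398). I'll check height, tilt and the hoop position numerically.

Run:
```python
from h import *
np.set_printoptions(precision=1,suppress=True)
cs=manip.calibration("scene");cw=manip.calibration("wrist");s=manip.sense();p=s["eef_pos"];print(p)
u=np.array([-9.3,75,0])/75.57
lens=p+75.57*u+[0,0,5.2]; print("lens pred",lens,proj(cs,lens),"seen 308.7 220.1", "dpx per 10mm z",proj(cs,lens+[0,0,10])-proj(cs,lens))
for t in (0,-3,3,-6,6):
    a=np.radians(t);g=p+[0,0,7.2]
    f=lambda d,h,w=0:g+u*(75.57-d)*np.cos(a)+np.array([0,0,1])*((75.57-d)*np.sin(a)+h)+w*np.array([u[1],-u[0],0])
    print("lens-up",t,"far end",proj(cw,f(146,9)),"near",proj(cw,f(58,9)),"width",np.linalg.norm(proj(cw,f(146,9,8.5))-proj(cw,f(146,9,-8.5))),"scene tip",proj(cs,f(150,0)),"scene lens",proj(cs,f(0,-2)))
ring=[(160,41),(290,80),(350,140),(385,235),(381,290),(30,90),(70,387)]
P=np.array([atz(cw,q,48)[:2] for q in ring]);S=np.linalg.lstsq(np.c_[2*P,np.ones(len(P))],(P**2).sum(1),rcond=None)[0];c=S[:2]
print("hoop",c,np.sqrt(S[2]+c@c),np.linalg.norm(P-c,axis=1))
w=manip.calibration("top")
im=cv2.imread("pics/s3.png");cv2.imwrite("pics/c4.png",cv2.resize(im[195:290,250:380],None,fx=6,fy=6,interpolation=cv2.INTER_CUBIC))
```

```text
[ 528.5 -125.8  103.6]
lens pred [519.2 -50.8 108.8] [308.4 219.8] seen 308.7 220.1 dpx per 10mm z [-0.1 -2.9]
lens-up 0 far end [309.8 144.2] near [313.2 395.2] width 58.5516452860405 scene tip [255.9 208. ] scene lens [308.4 219.8]
lens-up -3 far end [309.7 146. ] near [313.2 393.4] width 60.223675074782015 scene tip [255.8 206.9] scene lens [308.3 220.9]
lens-up 3 far end [309.9 143.1] near [313.2 396.8] width 56.941553054698026 scene tip [256.1 209.1] scene lens [308.3 218.7]
lens-up -6 far end [309.5 148.7] near [313.2 391.5] width 61.95541285714148 scene tip [255.8 205.8] scene lens [308.3 222. ]
lens-up 6 far end [310.1 142.8] near [313.1 398.4] width 55.39482186764301 scene tip [256.3 210.3] scene lens [308.1 217.5]
hoop [ 593.5 -122.3] 101.23742432978267 [101.2 102.  101.6 101.1 100.5 100.5 101.7]
```

View pics/c4.png

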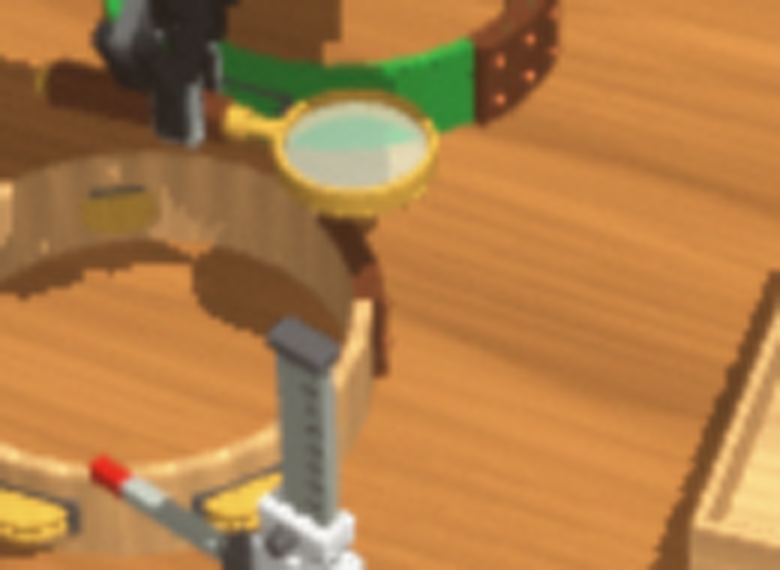

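The lens is level, and its predicted and seen scene pixels agree within about 0.3 px. But the two hoop fits differ by 6 mm, so I'll raise the lens and look at the mark and lap with the wrist camera to confirm the height.

```bash
cat > snap.py <<'E'
import sys,pickle; from h import *
n=sys.argv[1]; c=manip.calibration("wrist"); im=manip.camera("wrist"); cv2.imwrite(f"pics/{n}.png",im); pickle.dump(c,open(f"pics/{n}.pkl","wb"))
for P in([734.6,-57.1,107.2],[518.5,-50.2,48]): print(proj(c,P))
i=im.astype(int);m=((i[...,2]>110)&(i[...,1]<60)&(i[...,0]<60)&(i[...,2]>3*i[...,1])).astype(np.uint8)
k=cv2.connectedComponentsWithStats(m);print([(k[2][j].tolist(),k[3][j].round(1).tolist()) for j in range(1,k[0]) if k[2][j][4]>15])
E
python3 -m jog '[[1,0,0,-0.015,0],[1,0,0,-0.04,0],[1,0,0,-0.07,0],[1,0,0,-0.1,0],[1,0,0,-0.13,0]]' >/dev/null; python3 -m jog '[[1,0,0,-0.02,0],[1,0,0,-0.035,0],[1,0,0,-0.04,0],[1,0,0,-0.04,0],[1,0,0,-0.04,0]]' >/dev/null; python3 snap.py w5
python3 -m jog '[[1,0,-0.02,0,0],[1,0,-0.045,0,0],[1,0,-0.06,0,0],[1,0,-0.06,0,0],[1,0,-0.06,0,0]]';python3 -m jog '[[1,0,0,0,0],[1,0,0,0,0]]'>/dev/null; python3 snap.py w6
```

```text
[ 39.06665306 268.85106388]
[314.37078963 274.9958943 ]
[([29, 269, 17, 25, 313], [36.9, 280.7])]
clock: 8.03
eef_pos: [587.6, -118.8, 270.7]
eef_rot: [2.341, -2.091, -0.004]
force: [-1.0, 0.1, -1.7]
width: 0.184
grip_force: 58.9
[115.96409577 269.00685591]
[378.01204241 275.16018207]
[([106, 269, 17, 25, 284], [113.8, 280.5])]
```

View pics/w6.png

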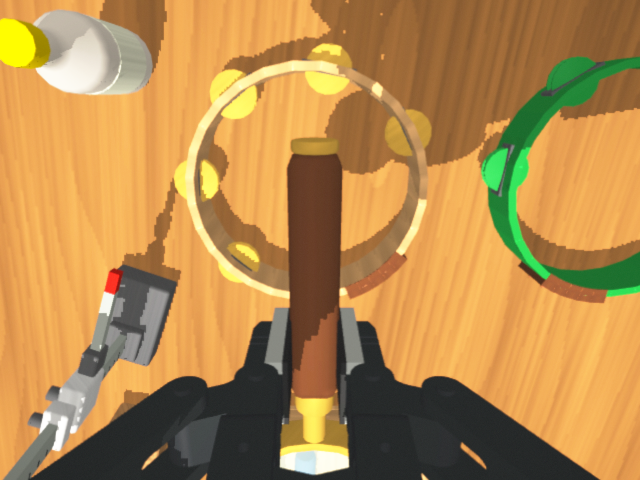

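The wrist view puts the red tip end at about (116,270) against a prediction of (116,269). Disparity between the two views matches too (76.9 px). The dark lap is centred at about (377,276) against a prediction of (378,275). Mark z of about 107.3 and lap (518.5,-50.2) are confirmed, so I'm going back down.

```bash
python3 -m jog '[[1,0,0.02,0,0],[1,0,0.045,0,0],[1,0,0.06,0.01,0],[1,0,0.06,0.04,0],[1,0,0.06,0.075,0]]' >/dev/null; python3 -m jog '[[1,0,0,0.03,0],[1,0,0,0.055,0],[1,0,0,0.075,0],[1,0,0,0.08,0],[1,0,0,0.08,0]]' >/dev/null; python3 -m jog '[[1,0,0,0,0],[1,0,0,0,0]]'>/dev/null; python3 calc.py 528 -125.5 102.5 186.6
```

```text
clock 9.25 pos [ 529.3 -125.8  119.8] yaw -173.5 q [ 0.13  0.24 -0.43  0.   -0.89 -0.01]
row [-0.0005  0.0013  0.0173] -0.0006 rows 0.4 0.0
```

```bash
python3 -m jog '[[1,0,0.001,0.008,0],[1,0,0.001,0.014,0],[1,0,0.001,0.017,0],[1,0,0.001,0.017,0],[1,0,0.001,0.017,0]]' >/dev/null; python3 -m jog '[[1,0,0,0,0],[1,0,0,0,0],[1,0,0,0,0],[1,0,0,0,0]]'; python3 calc.py 528 -125.5 102.5 186.6
python3 - <<'E'
from h import *
im=manip.camera("scene");i=im.astype(int)[190:245,285:340]
# brass frame extents
m=(i[...,2]>130)&(i[...,0]<75)&(i[...,1]>95)
ys,xs=np.nonzero(m);print(xs.min()+285,xs.max()+285,ys.min()+190,ys.max()+190)
a=cv2.imread("pics/s3.png").astype(int)[190:245,285:340]; print("mean diff vs earlier picture",abs(a-i).mean())
E
```

```text
clock: 10.0
eef_pos: [527.4, -125.9, 101.3]
eef_rot: [-2.343, 2.092, -0.0]
force: [0.5, -0.1, -1.8]
width: 0.183
grip_force: 59.0
clock 10.0 pos [ 527.4 -125.9  101.3] yaw -173.5 q [ 0.13  0.27 -0.45  0.   -0.85 -0.01]
row [-0.0003 -0.0006 -0.0012] -0.0007 rows 0.0 0.0
285 339 190 244
mean diff vs earlier picture 2.135867768595041
```

```bash
python3 -m jog '[[1,0,0,-0.001,0],[1,0,0,-0.001,0],[1,0,0,-0.001,0]]'; for k in 1 2 3 4; do python3 -m jog '[[1,0,0,0,0],[1,0,0,0,0]]' | grep eef_pos; done
```

```text
clock: 10.3
eef_pos: [527.3, -125.9, 102.2]
eef_rot: [-2.343, 2.092, -0.0]
force: [-0.7, 0.2, -1.0]
width: 0.183
grip_force: 59.0
eef_pos: [527.3, -125.9, 102.1]
eef_pos: [527.2, -125.9, 102.1]
eef_pos: [527.2, -125.9, 102.1]
eef_pos: [527.3, -125.9, 102.1]
```

The arm is steady. The lens is at about (518,-51,107) against a target of (518.5,-50.2,107.3), so I'm handing in.

```bash
python3 -c "
from workcell import manip; print(manip.close_job())"
```

```text
the job is handed in; nothing more can be done
None
```

The job is handed in with the lens held by its handle, level and still. By my measurements it is within about 1 mm of the lap's middle horizontally and of the scriber tip's height (about 107 mm); the hand-in gave no verdict.

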